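# Stop down the light base for a bubble check

## Robot

A 7-joint arm with a two-finger parallel gripper is mounted at the origin on a cart in front of the work surface, level with it; the furniture and walls round the work are solid. World frame = base frame: x ahead of the robot, y to its left, z up, the work surface at z = 0. Lengths are in m, angles in rad, forces in N, time in s.
With the tool pointing down it reaches from about 0.4 to 0.85 m from the base axis. Payload 10.4 kg.
Tool frame: the origin (TCP) lies at the centre of the arm's flange, where the gripper is bolted on; the fingertips stand 173 mm ahead of it and the grasp point (between the pads) lies 155 mm ahead of it (manip.nose_length is the distance from the TCP to the fingertips, in m); z points along the fingers, x is the direction in which the jaws open and shut, and the axes are right-handed (so a half turn about z gives the same grasp; the last joint's range is limited). The gripper opens to 85 mm and grips with 20 to 120 N. Pads are 22 mm wide; open, the fingers measure 114 mm over their backs; the gripper's body (76 mm by 85 mm) begins 54 mm behind the grasp point. The pads swing forward as they close: fully open they stand 13 mm farther back than shut.
Start: joints at [1.256, 0.332, -0.065, 1.46, 0.022, 1.35, -0.088], TCP at [0.18, -0.599, 0.405] pointing down, gripper open.
Joint ranges: [-2.6, 2.6], [-0.5, 2.12], [-1.47, 1.34], [0.16, 2.42], [-1.27, 4.41], [0.06, 2.06], [-2.6, 2.6]. Speed limits (rad/s): [2.22, 2.22, 2.79, 2.79, 3.14, 3.14, 3.14].

## Interface

Orientations are given as a unit quaternion [x, y, z, w].
In Python, from workcell import status, cams, order, manip gives the robot as it stands.
- The arm moves only by the tool servo_tool, never from a script. Its argument "motion" is a list that holds one entry, the list of rows, each a list of 6 numbers: the shift along the tool's x, y, z in units of 50 mm (1.0 is 50 mm), then the turn, a rotation vector about the tool's x, y, z in units of 5 degrees (1.0 is 5 degrees). In form: [[[x, y, z, ax, ay, az], ...]]. A call has 1 to 12 rows; each row shifts and turns the pose as measured when the row begins, along the tool's axes as they then stand; what a row does not reach is not made up. A row lasts 1/10 s, in which the tool goes at most 50 mm and 8.59 degrees, less where a joint would pass 70% of its speed; a pose out of reach is approached as far as the arm can. A call is refused whole if a number of a shift passes 1 or a number of a turn 1, either way. A call with a gripper value outside its range is refused whole. "jaw" is the closure in counts, from 0 (fully open) to 255 (shut), set as the call begins (left out, the last holds). The fingers move at their own pace and stop on an object; "force" is the grip in N (left out, the last holds). Time passes only in rows, so rows that do not move let the fingers close. It gives the time, the measured TCP pose, the force and the opening at its end, in the units of the state.
- status.get_obs(): the state, without advancing time (a new reading comes with each control period).
- cams.camera(name): name is "side" or "top" or "wrist"; returns a dict with "color" (384x512x3 uint8, red, green, blue), "vertical_fov" (degrees; the focal length in pixels is half the picture's height over the tangent of half this angle, whatever the lens; pixels are square), "cx", "cy" (the principal point, pixels), "k1" (the pictures are not rectified: a ray, as slopes to the right and down, at radius r is drawn at 1 + k1 r^2 times it, then the intrinsics apply), "extrinsics" (4x4, takes a point from camera to world coordinates). Camera axes: x right, y down, z forward; pixel columns grow to the right and rows downward; lengths in m; the calibration is good to about 2 mm. A picture is of the moment at which its call begins. There is no depth.
- order.hand_in(): hands the job in, once; it reports no verdict.
The state is a dict: "clock": time; "joint_pos": joint angles; "joint_velocities": joint speeds; "tau": joint torques, N m; "position": TCP position; "ee_rot": TCP orientation; "ft_force": force on the tool from outside, world axes, zero at the start; "torque": the same for the moment, N m; "grip_width": opening from 0.0 (shut) to 1.0 (fully open).
Only numpy, scipy, OpenCV 4.12 (cv2) and the standard library are available. Lean on these libraries where they do the work, as an engineer would, in place of code of your own. Each camera call takes 0.05 s, during which the arm holds its last target.

## Task

Get the light base ready for checking the clear casting for bubbles: push its toggle switch over to on (away from the base's front, towards the white dot), and push the iris lever gently round until its pointer stands on the red mark of the scale. Only push with the fingers, without force; do not grip or lift anything, and leave the casting on its glass and the things beside the base where they are.

Things in the scene. Friction and masses are not known exactly. Their poses are not given: they have to be found in the camera images.
- light_base: Grey inspection light base, fixed to the bench. Origin: on the iris axis, at bench height; -x is its front (towards the robot), +y its left. Plinth x -112 to 70, y -95 to 140 mm, top 34 mm high. Round the origin a drum with ribbed ring, radius 57 mm, glass stage 56 mm high over the iris leaves. White curved scale, radius 86 to 105 mm, black marks every 5 degrees, one red; switch on the left
- iris_lever (a joint): Turn of the iris ring and lever about the light base's upright axis. 0 = left end of the scale, iris open; grows counter-clockwise from above (left, front, right) to 1.745 rad. Friction 0.1 N m (1.3 N at the pin): stays where left, stops at both ends. At value q the lever points 2.269 + q rad from the base's +x towards its +y. The red mark is at 1.047 rad
- lever_pin (a point): Middle of the lever's upright finger pin, 66 mm above the bench, 79 mm from the iris axis. Steel pin, 9 mm thick, with a black 13 mm knob on top; can be pushed from 51 to 85 mm above the bench. Under it the flat steel lever (top at 46 mm), which ends outward in the pointer
- pointer_tip (a point): Pointed outer end of the lever, 88.5 mm from the iris axis, 44 mm above the bench, just above the scale
- red_mark (a point): Inner end of the red mark on the scale, 89.5 mm from the iris axis, on the plinth's top; the mark is 3 mm wide and 18 mm long, radial
- lamp_switch (a joint): Lean of the toggle switch: 0 = off, bat leans 0.4 rad to the light base's front (-x); 0.8 rad = on, leaning as much to the back (+x), where a white dot is. The tip travels 23 mm between its stops and stays where left; friction about 0.03 N m (some 1.5 N near the tip)
- switch_tip (a point): Tip of the switch's steel bat, 30 mm from its pivot. The pivot lies on the light base's top at x 18, y 110 mm in its frame, 38 mm above the bench; the bat is 5 to 8 mm thick, nut at its foot 41 mm above the bench and 21 mm wide
- casting_center (a point): Centre of the clear resin casting, a dome 38 mm across and 19 mm high, loose on the glass stage over the iris (top at 75 mm above the bench); half-way up. To be left alone
- mould_blue: Blue mould half, 60 x 85 x 24 mm, loose on the bench right of the light base; origin: centre of its underside. To be left alone
- cup_mix: Clear mixing cup, 68 mm across, 85 mm high, loose on the bench right of the light base; origin: centre of its underside. To be left alone
- marker: White and blue marker pen, 135 x 17 mm, lying loose right of the light base; origin: its underside, at half length. To be left alone

How it is judged:
At the end, for the whole second after the job is handed in: The iris lever stands still within 0.055 rad (about 3 degrees, 5 mm at the pointer) of the red mark, the toggle switch is over to on (above 0.6 of 0.8 rad), the casting is within 10 mm and the mould half, cup and marker within 20 mm of where they stood (value of joint iris_lever between 0.992 and 1.102 rad and value of joint lamp_switch above 0.6 rad and velocity of joint iris_lever between -0.02 and 0.02 rad/s and distance of casting_center from where it was at the start of the episode below 0.01 m and distance of each of mould_blue, cup_mix, marker from where it was at the start of the episode below 0.02 m); the robot touches nothing.
It fails at once if the light base, its lever or its switch is forced or squeezed (over 50 N from the fingers) (contact force between the fingers and light_base above 50 N).
It fails at once if the casting is lifted or pushed away (more than 10 mm) (distance of casting_center from where it was at the start of the episode above 0.01 m).
It fails at once if the mould half, the cup or the marker is lifted or moved (more than 20 mm) (distance of any of mould_blue, cup_mix, marker from where it was at the start of the episode above 0.02 m).
It also fails if it takes over 58 s, if anything falls off the work surface, if the arm or the gripper's body presses on something with over 40 N, if the wrist force passes 120 N, or if a joint passes its speed limit or range.

## Working session

There is one attempt and no reset: what is moved stays moved. The work goes in short steps, Python scripts to look and compute and a tool call to move; the robot and the scene stay as the last step left them, time stands still between calls to the robot, and variables do not carry over. Pictures are saved under pics/ and viewed, and the job is handed in when it is done.

Besides the shell and the picture viewer there is one more tool, called after "Request:" by a JSON object that holds its "method" and its "body", one argument or row to a line. servo_tool: Moves the arm, as the interface text tells. Its arguments: {"type":"object","properties":{"motion":{"type":"array","items":{"type":"array","items":{"type":"array","items":{"type":"number"}}}},"jaw":{"type":"number"},"force":{"type":"number"}},"required":["motion"]}

```bash
mkdir -p pics; ls; python3 - <<'E'
from workcell import status, cams, order, manip
import cv2
print(status.get_obs()); print(manip.nose_length)
for n in ["side","top","wrist"]:
    c=cams.camera(n); print(n,c["vertical_fov"],c["cx"],c["cy"],c["k1"],c["extrinsics"])
    cv2.imwrite(f"pics/{n}0.png",c["color"][:,:,::-1])
E
```

```text
pics
{'clock': 0.0, 'joint_pos': array([ 1.25639458,  0.33286354, -0.06471405,  1.46096363,  0.021606  ,
        1.34989068, -0.08849949]), 'joint_velocities': array([ 0.00025467,  0.00016867, -0.00062121,  0.00034136, -0.00168141,
        0.00127681, -0.00190295]), 'tau': array([ 4.78010702e-05, -6.25439072e+01,  4.91274206e-02, -3.91605949e+01,
        1.62337522e-02,  9.84307408e-03, -3.76037906e-05]), 'position': array([ 0.17977196, -0.5984464 ,  0.40391034]), 'ee_rot': array([ 8.02406578e-01, -5.96777322e-01, -5.93191992e-04, -3.98573821e-04]), 'ft_force': array([-0.16532937,  0.19965959,  0.2440478 ]), 'torque': array([-0.04209863, -0.00352303,  0.03340829]), 'grip_width': 0.9984809138791743}
0.1734
side 49.88075346809896 256.08216248708425 186.58760074929995 -0.06492517228060876 [[ 0.9705726  -0.11220701  0.21306903  0.32595944]
 [-0.24032892 -0.39552146  0.88645631 -0.99924873]
 [-0.01519323 -0.91157685 -0.41084888  0.42742384]
 [ 0.          0.          0.          1.        ]]
top 45.35808226891734 257.18840813646676 196.835136112414 -0.14816453112467232 [[ 2.09323122e-02 -9.97422827e-01  6.86261051e-02  4.36901830e-01]
 [-9.99778666e-01 -2.10278284e-02 -6.69671136e-04 -2.74891589e-01]
 [ 2.11100324e-03 -6.85968981e-02 -9.97642225e-01  9.16067100e-01]
 [ 0.00000000e+00  0.00000000e+00  0.00000000e+00  1.00000000e+00]]
wrist 68.12616096440323 254.87126003382383 195.22260071914485 -0.03879545266802139 [[ 0.28793197 -0.91355834 -0.28723917  0.25449959]
 [-0.95764948 -0.27518494 -0.08473915 -0.57620512]
 [-0.00162974  0.29947355 -0.95410321  0.37329395]
 [ 0.          0.          0.          1.        ]]
```

View pics/top0.png

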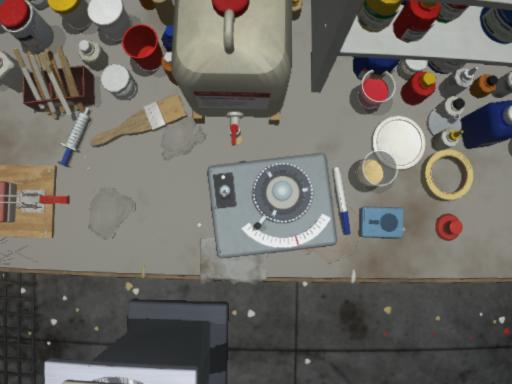

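View pics/side0.png

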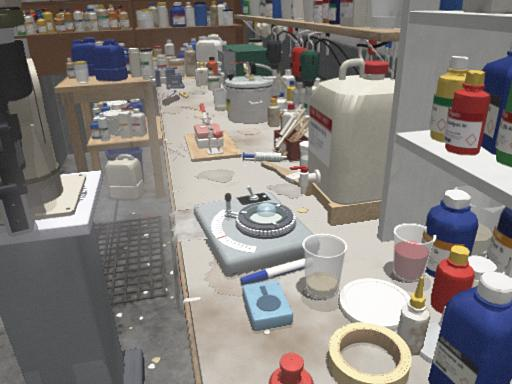

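View pics/wrist0.png

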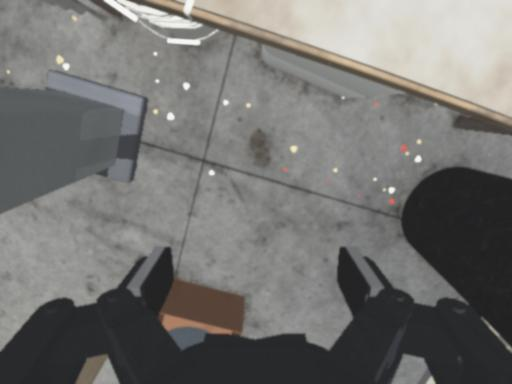

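The top view shows the base at about (272,205), with the lever knob at (257,225), red mark near (297,240) and switch near (225,190). I'll enlarge both views.

```bash
cat > h.py <<'E'
import numpy as np, cv2
from scipy.spatial.transform import Rotation as R
def intr(c):
    h,w=c["color"].shape[:2]; f=h/2/np.tan(np.radians(c["vertical_fov"])/2); return f
def proj(c,P):
    P=np.atleast_2d(P); E=np.array(c["extrinsics"]); Q=(P-E[:3,3])@E[:3,:3]
    s=Q[:,:2]/Q[:,2:]; r2=(s**2).sum(1,keepdims=True); s=s*(1+c["k1"]*r2)
    return s*intr(c)+[c["cx"],c["cy"]]
def ray(c,uv):
    d=(np.array(uv,float)-[c["cx"],c["cy"]])/intr(c); s=d.copy()
    for _ in range(30): s=d/(1+c["k1"]*(s@s))
    E=np.array(c["extrinsics"]); v=E[:3,:3]@np.r_[s,1]; return E[:3,3],v/np.linalg.norm(v)
def atz(c,uv,z):
    o,v=ray(c,uv); return o+v*(z-o[2])/v[2]
def tri(cs,uvs):
    A=np.zeros((3,3));b=np.zeros(3)
    for c,uv in zip(cs,uvs):
        o,v=ray(c,uv); M=np.eye(3)-np.outer(v,v); A+=M;b+=M@o
    p=np.linalg.solve(A,b)
    return p,[float(np.linalg.norm(proj(c,p)[0]-uv)) for c,uv in zip(cs,uvs)]
def base(pose,P):
    x,y,a=pose; P=np.atleast_2d(P); r=R.from_euler('z',a).as_matrix(); return P@r.T+[x,y,0]
def polar(r,q,z):
    t=2.269+q; return [r*np.cos(t),r*np.sin(t),z]
E
python3 - <<'E'
from h import *
t=cv2.imread('pics/top0.png')[145:265,195:355]; cv2.imwrite('pics/top0z.png',cv2.resize(t,None,fx=5,fy=5,interpolation=cv2.INTER_CUBIC))
t=cv2.imread('pics/side0.png')[175:285,185:325]; cv2.imwrite('pics/side0z.png',cv2.resize(t,None,fx=5,fy=5,interpolation=cv2.INTER_CUBIC))
E
```

```text
(no output)
```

View pics/top0z.png

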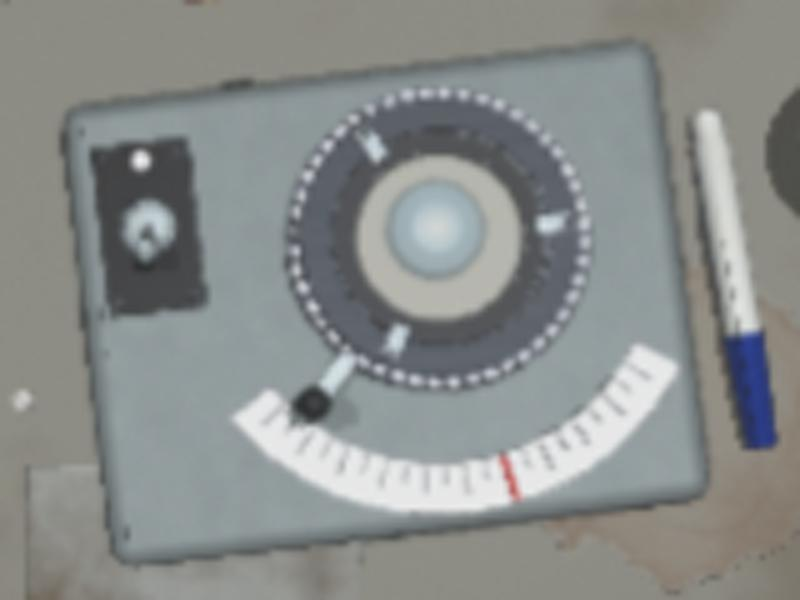

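View pics/side0z.png

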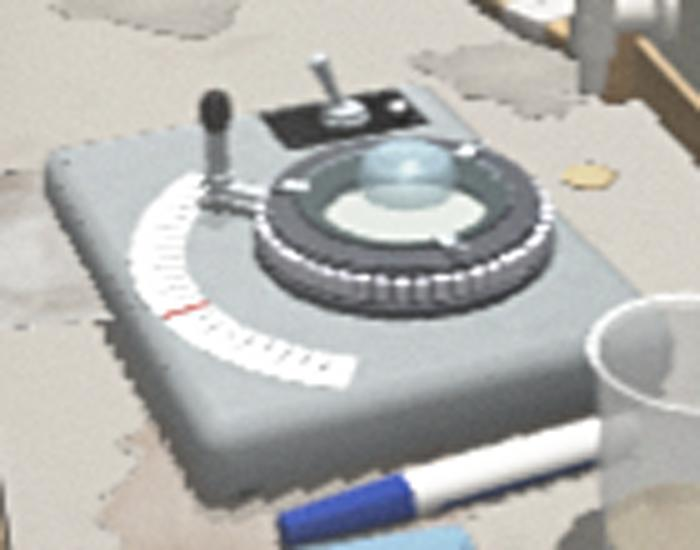

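```bash
cat > fit.py <<'E'
from h import *
from workcell import cams
from scipy.optimize import least_squares
T=cams.camera("top");S=cams.camera("side")
tp=lambda u,v:np.array([(u+.5)/5-.5+195,(v+.5)/5-.5+145])
sp=lambda u,v:np.array([(u+.5)/5-.5+185,(v+.5)/5-.5+175])
def obs(p):
    q=p[3]
    return [(T,tp(503,456),polar(.0895,1.047,.034)),(T,tp(517,498),polar(.105,1.047,.034)),(T,tp(440,237),[0,0,.05]),
    (T,tp(313,404),polar(.079,q,.085)),
    (T,tp(147,236),[.018-.030*np.sin(.4),.110,.038+.03*np.cos(.4)]),
    (S,sp(207,303),polar(.0895,1.047,.034)),(S,sp(165,317),polar(.105,1.047,.034)),
    (S,sp(215,104),polar(.079,q,.085)),(S,sp(318,62),[.018-.030*np.sin(.4),.110,.038+.03*np.cos(.4)])]
def res(p): return np.concatenate([proj(c,base(p[:3],P))[0]-uv for c,uv,P in obs(p)])
r=least_squares(res,[.5,-.3,0,.2],loss='soft_l1'); print(r.x); print(res(r.x).reshape(-1,2).round(2))
for n,a,b in [("red_in",(503,456),(207,303)),("red_out",(517,498),(165,317)),("knob",(313,404),(215,104)),("tip",(147,236),(318,62))]:
    print(n,tri([T,S],[tp(*a),sp(*b)]))
for n,P in [("pin",polar(.079,r.x[3],.066)),("pin_goal",polar(.079,1.047,.066)),("red",polar(.0895,1.047,.034)),("tip",[.018-.0117,.11,.0656]),("piv",[.018,.11,.038])]:
    print(n,base(r.x[:3],P).round(4))
for n,uv,P in [("corner LB",(75,108),[.07,.14,.034]),("LF",(118,560),[-.112,.14,.034]),("RF",(705,492),[-.112,-.095,.034]),("RB",(650,45),[.07,-.095,.034])]:
    print(n,proj(T,base(r.x[:3],P))[0]-tp(*uv))
E
python3 fit.py
```

```text
[ 0.50803001 -0.32295872  0.1316155   0.14233412]
[[-0.01  0.81]
 [-0.52  0.18]
 [-0.19 -0.73]
 [ 1.05 -0.2 ]
 [-0.34  1.94]
 [-0.49  0.88]
 [ 0.36  0.47]
 [ 0.44 -1.66]
 [ 1.02 -0.72]]
red_in (array([ 0.42399   , -0.34974572,  0.03558271]), [0.14414864691966736, 0.15036515078067297])
red_out (array([ 0.40776535, -0.35536924,  0.03550585]), [0.2885977388299869, 0.3043875203825373])
knob (array([ 0.44221946, -0.276535  ,  0.08062442]), [0.09487728990391026, 0.08810594725741067])
tip (array([ 0.5006521 , -0.21297106,  0.06410759]), [1.6051747460965262, 1.3959884700818397])
pin [[ 0.4428 -0.2784  0.066 ]]
pin_goal [[ 0.4327 -0.3468  0.066 ]]
red [[ 0.4227 -0.3499  0.034 ]]
tip [[ 0.4998 -0.2131  0.0656]]
piv [[ 0.5114 -0.2115  0.038 ]]
corner LB [-3.5835625  -2.08712967]
LF [-2.33681874  1.38767693]
RF [1.90616256 1.23993601]
RB [ 1.57501799 -2.60752566]
```

```bash
sed -i 's/q,.085)/q,.079)/g' fit.py; python3 fit.py | head -11
cat > go.py <<'E'
# usage: go.py bx by ztip  [toolx world angle deg] : remaining shift, tool units, from current pose
import sys
from h import *
from workcell import status
POSE=np.loadtxt('pose.txt')
o=status.get_obs(); p=np.array(o["position"]); r=R.from_quat(o["ee_rot"])
NOSE=.1734
tip=p+r.apply([0,0,NOSE]); 
rb=R.from_euler('z',POSE[2]); tb=rb.inv().apply(tip-[POSE[0],POSE[1],0])
ax=r.apply([1,0,0]); print("clock %.2f"%o["clock"],"tip world",tip.round(4),"tip base",tb.round(4),"toolx ang %.1f"%np.degrees(np.arctan2(ax[1],ax[0])),"tool z",r.apply([0,0,1]).round(3))
print("F",np.round(o["ft_force"],2),"grip",round(o["grip_width"],3))
if len(sys.argv)>3:
    g=base(POSE,[float(a) for a in sys.argv[1:4]])[0]
    print("goal world",g.round(4),"units tool xyz",(r.inv().apply(g-tip)/.05).round(3))
E
echo "0.508 -0.323 0.1316" > pose.txt; python3 go.py -.02 .11 .12
```

```text
[ 0.50787842 -0.32277487  0.13340207  0.12414581]
[[-0.03  0.86]
 [-0.52  0.23]
 [-0.29 -0.65]
 [ 0.36 -0.52]
 [-0.44  2.12]
 [-0.55  0.88]
 [ 0.31  0.47]
 [ 0.76  0.82]
 [ 0.85 -0.73]]
red_in (array([ 0.42399   , -0.34974572,  0.03558271]), [0.14414864691966736, 0.15036515078067297])
clock 0.35 tip world [ 0.1797 -0.5985  0.2311] tip base [-0.3616 -0.2301  0.2311] toolx ang -73.3 tool z [-0.  0. -1.]
F [-0.44 -0.07 -0.2 ] grip 1.002
goal world [ 0.4737 -0.2166  0.12  ] units tool xyz [-5.624 -7.829  2.224]
```

Request:
{"method": "servo_tool", "body": {
  "motion": [
    [[0,0,0,0,0,0.97],[0,0,0,0,0,0.97],[0,0,0,0,0,0.97],[0,0,0,0,0,0.97],[0,0,0,0,0,0.97],[0,0,0,0,0,0]]
  ],
  "jaw": 255,
  "force": 20
}}

```text
clock: 0.95
position: [0.1797, -0.5985, 0.4042]
ee_rot: [-0.653, 0.757, 0.0, 0.0]
ft_force: [-0.8, -0.5, 0.3]
grip_width: 0.0
```

```bash
echo "0.5079 -0.3228 0.1334" > pose.txt; python3 go.py -.025 .11 .12
```

```text
clock 0.95 tip world [ 0.1797 -0.5983  0.2308] tip base [-0.3619 -0.2294  0.2308] toolx ang -98.5 tool z [-0.     0.001 -1.   ]
F [-0.77 -0.48  0.25] grip 0.0
goal world [ 0.4685 -0.2171  0.12  ] units tool xyz [-8.389 -4.593  2.222]
```

Request:
{"method": "servo_tool", "body": {
  "motion": [
    [[-0.6,-0.33,0,0,0,0],[-0.7,-0.38,0,0,0,0],[-0.7,-0.38,0,0,0,0],[-0.7,-0.38,0,0,0,0],[-0.7,-0.38,0,0,0,0],[-0.7,-0.38,0,0,0,0],[-0.7,-0.38,0,0,0,0],[-0.7,-0.38,0,0,0,0],[-0.7,-0.38,0,0,0,0],[-0.7,-0.38,0,0,0,0],[-0.7,-0.38,0,0,0,0],[-0.3,-0.15,0,0,0,0]]
  ]
}}

```text
clock: 2.15
position: [0.4515, -0.2231, 0.4039]
ee_rot: [-0.664, 0.748, -0.001, -0.001]
ft_force: [0.5, -0.7, 0.4]
grip_width: -0.002
```

```bash
python3 go.py -.025 .11 .12
```

```text
clock 2.15 tip world [ 0.4515 -0.2237  0.2305] tip base [-0.0427  0.1057  0.2305] toolx ang -96.8 tool z [-0.    -0.004 -1.   ]
F [ 0.54 -0.72  0.43] grip -0.002
goal world [ 0.4685 -0.2171  0.12  ] units tool xyz [-0.18  -0.322  2.209]
```

Request:
{"method": "servo_tool", "body": {
  "motion": [
    [[-0.09,-0.16,0.2,0,0,0],[-0.09,-0.16,0.4,0,0,0],[0,0,0.5,0,0,0],[0,0,0.5,0,0,0],[0,0,0.4,0,0,0],[0,0,0.2,0,0,0],[0,0,0,0,0,0]]
  ]
}}

```text
clock: 2.85
position: [0.4698, -0.2177, 0.2869]
ee_rot: [-0.669, 0.744, -0.002, -0.002]
ft_force: [-0.0, 0.4, 0.4]
grip_width: 0.002
```

```bash
python3 go.py -.022 .11 .055; cat > look.py <<'E'
import sys
from h import *
from workcell import cams
tag=sys.argv[1]; b={"top":(185,135,130,100),"side":(185,155,150,112)}
for n in sys.argv[2:]:
    c=cams.camera(n)["color"][:,:,::-1]
    if n in b:
        x,y,w,h=b[n]; c=cv2.resize(c[y:y+h,x:x+w],None,fx=5,fy=5,interpolation=cv2.INTER_CUBIC)
    cv2.imwrite(f"pics/{n}{tag}.png",c)
E
python3 look.py 1 side wrist
```

```text
clock 2.85 tip world [ 0.4698 -0.2186  0.1135] tip base [-0.0239  0.1084  0.1135] toolx ang -96.1 tool z [ 0.    -0.005 -1.   ]
F [-0.05  0.42  0.38] grip 0.002
goal world [ 0.4715 -0.2167  0.055 ] units tool xyz [-0.047 -0.029  1.171]
```

View pics/side1.png

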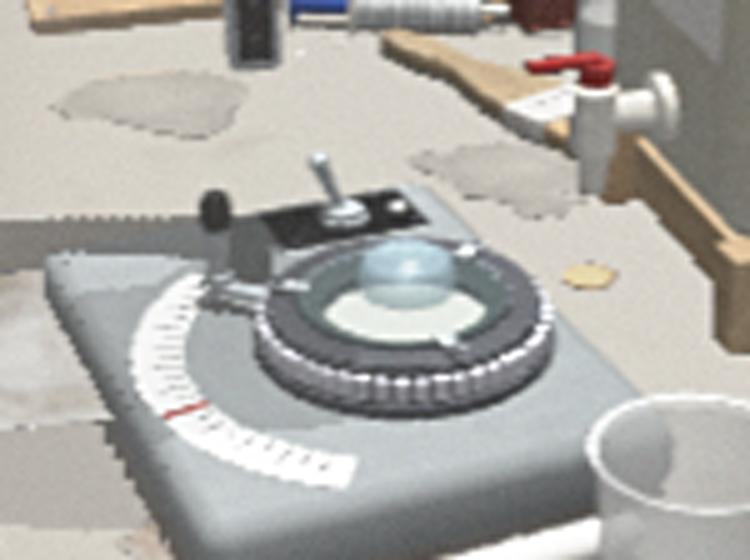

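View pics/wrist1.png

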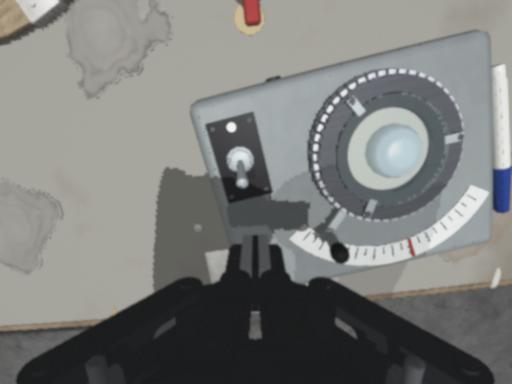

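Side: finger end at (255,68), switch tip at (318,158) still off. Wrist: bat tip at (243,183), knob (340,253), red mark inner end (408,238). I'll check the fitted pose against the wrist view.

```bash
python3 - <<'E'
from h import *
from workcell import cams
W=cams.camera("wrist");S=cams.camera("side");P=np.loadtxt('pose.txt')
for n,b in [("tip",[.018-.0117,.11,.0656]),("piv",[.018,.11,.041]),("redin",polar(.0895,1.047,.034)),("redout",polar(.105,1.047,.034)),("knob",polar(.079,.124,.079)),("iris",[0,0,.056])]:
    print(n,proj(W,base(P,b))[0].round(1))
t=np.array([.4698,-.2186,.1135]); print((proj(S,t)[0]-[185,155])*5, proj(W,t))
E
```

```text
tip [242.4 181.1]
piv [239.8 158.9]
redin [408.1 240.1]
redout [412.2 254.4]
knob [341.  252.7]
iris [393.1 150.8]
[250.64166526  64.06785739] [[255.39623255 251.38817091]]
```

Pose agrees to 1–2 px. I'll lower in front of the switch.

Request:
{"method": "servo_tool", "body": {
  "motion": [
    [[-0.02,0,0.3,0,0,0],[-0.02,0,0.4,0,0,0],[0,0,0.3,0,0,0],[0,0,0.15,0,0,0],[0,0,0,0,0,0]]
  ]
}}

```text
clock: 3.55
position: [0.4737, -0.217, 0.2362]
ee_rot: [-0.669, 0.744, -0.009, 0.001]
ft_force: [0.8, 0.4, 0.0]
grip_width: 0.001
```

```bash
python3 go.py .000 .11 .055; python3 go.py .008 .11 .055
```

```text
clock 3.55 tip world [ 0.476  -0.2191  0.0628] tip base [-0.0178  0.1071  0.0628] toolx ang -96.1 tool z [ 0.014 -0.012 -1.   ]
F [0.75 0.35 0.01] grip 0.001
goal world [ 0.4933 -0.2138  0.055 ] units tool xyz [-0.143 -0.33   0.16 ]
clock 3.55 tip world [ 0.476  -0.2191  0.0628] tip base [-0.0178  0.1071  0.0628] toolx ang -96.1 tool z [ 0.014 -0.012 -1.   ]
F [0.75 0.35 0.01] grip 0.001
goal world [ 0.5012 -0.2127  0.055 ] units tool xyz [-0.181 -0.485  0.162]
```

Request:
{"method": "servo_tool", "body": {
  "motion": [
    [[-0.05,0.03,0.15,0,0,0],[-0.02,0,0.03,0,0,0],[-0.02,-0.05,0,0,0,0],[-0.02,-0.08,0,0,0,0],[-0.02,-0.08,0,0,0,0]]
  ]
}}

```text
clock: 4.05
position: [0.4845, -0.2116, 0.2294]
ee_rot: [-0.668, 0.744, -0.011, 0.001]
ft_force: [-2.4, -0.0, 1.4]
grip_width: 0.001
```

```bash
python3 go.py .008 .11 .055; python3 look.py 2 side wrist
```

```text
clock 4.05 tip world [ 0.4874 -0.214   0.0561] tip base [-0.0059  0.1105  0.0561] toolx ang -96.1 tool z [ 0.016 -0.014 -1.   ]
F [-2.37 -0.04  1.4 ] grip 0.001
goal world [ 0.5012 -0.2127  0.055 ] units tool xyz [-0.056 -0.272  0.026]
```

View pics/side2.png

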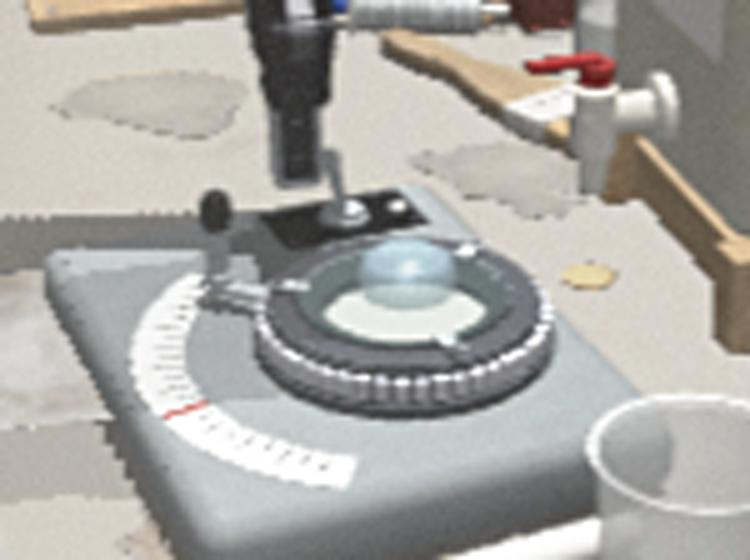

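View pics/wrist2.png

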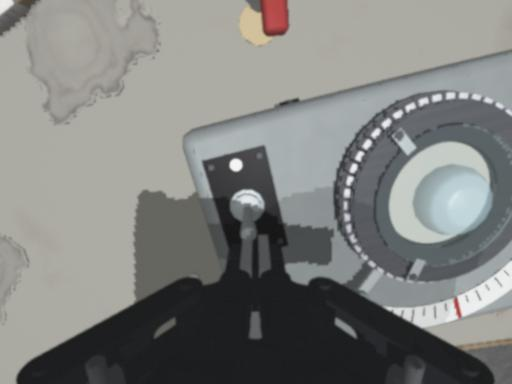

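The finger touches the bat and has begun moving it (side: bat tip ~(330,152), finger end (300,183)). Contact force is 2–3 N. I'll continue pushing.

Request:
{"method": "servo_tool", "body": {
  "motion": [
    [[-0.01,-0.07,0,0,0,0],[-0.01,-0.07,0,0,0,0],[-0.01,-0.07,0,0,0,0],[0,0,0,0,0,0]]
  ]
}}

```text
clock: 4.55
position: [0.4964, -0.2107, 0.2295]
ee_rot: [-0.669, 0.743, -0.01, 0.002]
ft_force: [-1.5, 1.2, 0.6]
grip_width: -0.0
```

```bash
python3 go.py .010 .11 .055; python3 look.py 3 side wrist
```

```text
clock 4.55 tip world [ 0.4993 -0.213   0.0561] tip base [0.006  0.11   0.0561] toolx ang -96.1 tool z [ 0.016 -0.013 -1.   ]
F [-1.54  1.17  0.63] grip -0.0
goal world [ 0.5032 -0.2124  0.055 ] units tool xyz [-0.02  -0.076  0.023]
```

View pics/side3.png

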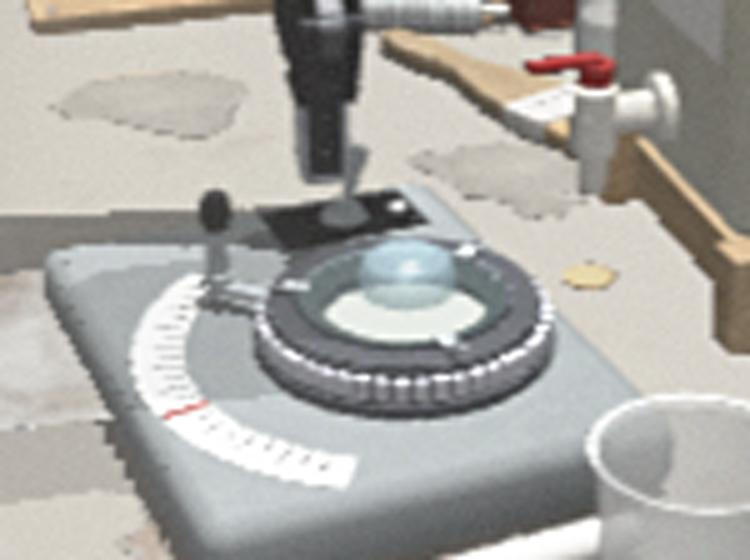

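View pics/wrist3.png

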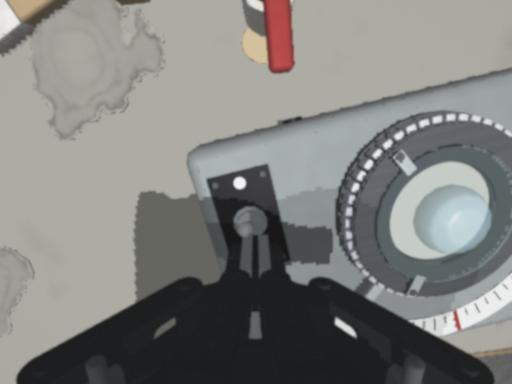

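Bat tip at (360,150), now leaning back a little. I'll push in small steps and watch for the stop.

Request:
{"method": "servo_tool", "body": {
  "motion": [
    [[0,-0.05,0,0,0,0],[0,-0.04,0,0,0,0],[0,0,0,0,0,0]]
  ]
}}

```text
clock: 4.95
position: [0.4997, -0.2113, 0.229]
ee_rot: [-0.669, 0.744, -0.009, 0.0]
ft_force: [-2.3, 1.5, 4.3]
grip_width: -0.002
```

```bash
python3 go.py .010 .11 .055; python3 look.py 4 side
```

```text
clock 4.95 tip world [ 0.5019 -0.2134  0.0556] tip base [0.0086 0.1092 0.0556] toolx ang -96.1 tool z [ 0.012 -0.013 -1.   ]
F [-2.28  1.47  4.27] grip -0.002
goal world [ 0.5032 -0.2124  0.055 ] units tool xyz [-0.023 -0.024  0.012]
```

View pics/side4.png

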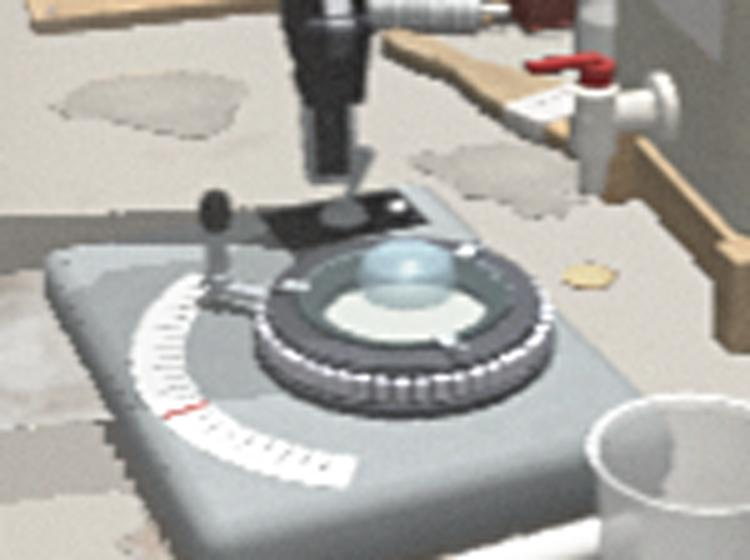

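Request:
{"method": "servo_tool", "body": {
  "motion": [
    [[-0.01,-0.05,0,0,0,0],[0,0,0,0,0,0]]
  ]
}}

```text
clock: 5.2
position: [0.5007, -0.2113, 0.2289]
ee_rot: [-0.668, 0.744, -0.007, -0.002]
ft_force: [-3.5, 2.1, 5.9]
grip_width: 0.001
```

```bash
python3 go.py .010 .11 .055; python3 look.py 5 side
```

```text
clock 5.20 tip world [ 0.5019 -0.2135  0.0555] tip base [0.0086 0.1091 0.0555] toolx ang -96.1 tool z [ 0.007 -0.012 -1.   ]
F [-3.52  2.06  5.89] grip 0.001
goal world [ 0.5032 -0.2124  0.055 ] units tool xyz [-0.024 -0.023  0.01 ]
```

View pics/side5.png

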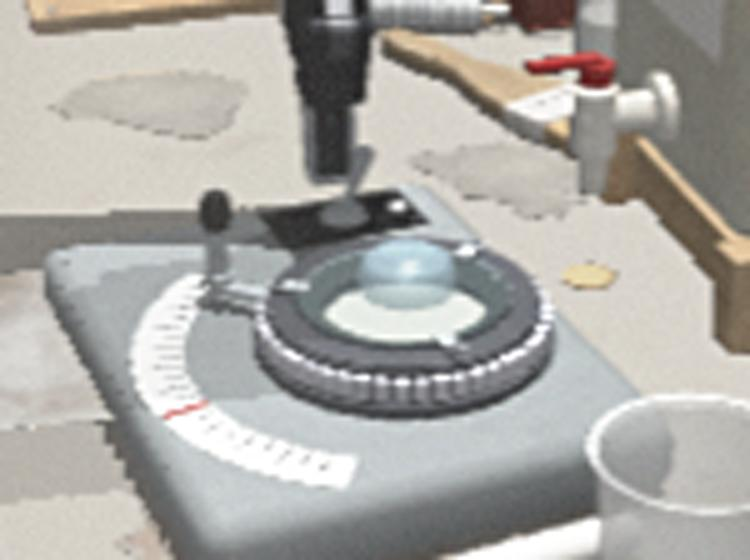

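Force is rising with no motion, so it's likely at the stop. I'll back off, lift and check.

Request:
{"method": "servo_tool", "body": {
  "motion": [
    [[0,0.1,0,0,0,0],[0,0.3,0,0,0,0],[0,0.2,-0.3,0,0,0],[0,0,-0.6,0,0,0],[0,0,-0.4,0,0,0],[0,0,0,0,0,0]]
  ]
}}

```text
clock: 5.85
position: [0.4694, -0.2078, 0.2958]
ee_rot: [-0.668, 0.744, -0.009, -0.0]
ft_force: [0.1, 0.1, 0.3]
grip_width: 0.001
```

```bash
python3 go.py -.03 .095 .12; python3 look.py 6 side wrist; python3 - <<'E'
from h import *
from workcell import cams
S=cams.camera("side");W=cams.camera("wrist");P=np.loadtxt('pose.txt')
for q in [.5,.6,.7,.8]:
    t=[.018+.03*np.sin(q-.4),.11,.038+.03*np.cos(q-.4)]; print(q,(proj(S,base(P,t))[0]-[185,155])*5,proj(W,base(P,t))[0])
E
```

```text
clock 5.85 tip world [ 0.4715 -0.2102  0.1224] tip base [-0.0211  0.1164  0.1224] toolx ang -96.2 tool z [ 0.012 -0.014 -1.   ]
F [0.08 0.08 0.29] grip 0.001
goal world [ 0.4655 -0.2326  0.12  ] units tool xyz [0.458 0.071 0.054]
0.5 [352.15836451 146.052733  ] [249.90116077 158.11363174]
0.6 [358.59065365 145.88868335] [248.85842202 153.85155394]
0.7 [364.88681858 146.37096781] [247.83872347 149.59906356]
0.8 [370.98263829 147.49188319] [246.85699464 145.418302  ]
```

View pics/side6.png

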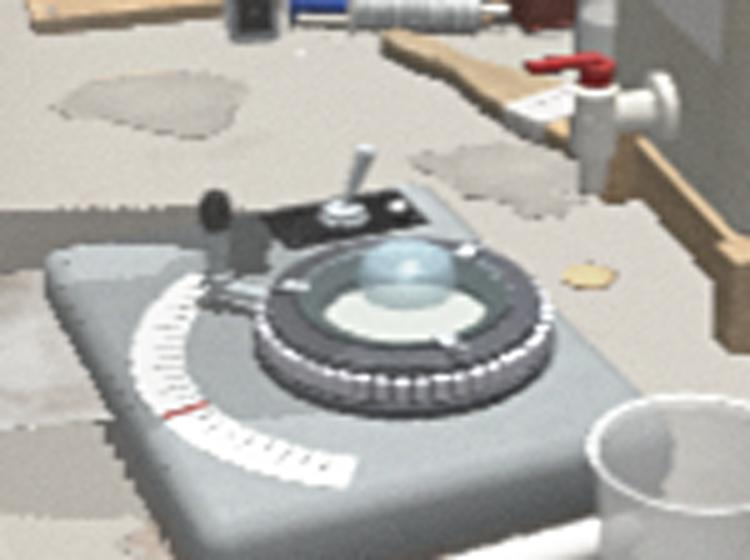

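View pics/wrist6.png

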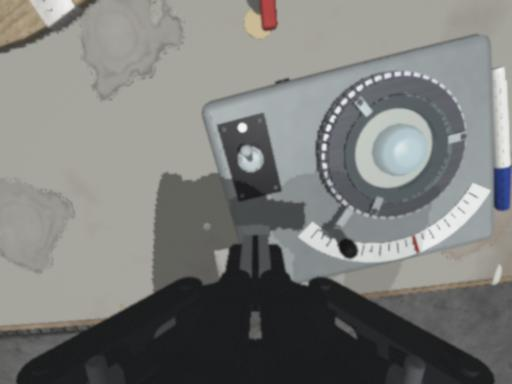

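Switch tip at (365,150) in the side view corresponds to about 0.75 rad, so it is on. Lever is unchanged (knob (215,210)). Next I'll move the finger behind the pin.

```bash
python3 go.py -.0395 .0745 .12;
```

```text
clock 6.05 tip world [ 0.4696 -0.2093  0.1188] tip base [-0.0229  0.1175  0.1188] toolx ang -96.1 tool z [ 0.007 -0.011 -1.   ]
F [-0.14  0.55  0.19] grip -0.0
goal world [ 0.4588 -0.2542  0.12  ] units tool xyz [ 0.915  0.117 -0.015]
```

Request:
{"method": "servo_tool", "body": {
  "motion": [
    [[0.2,0.03,0,0,0,0],[0.3,0.04,0,0,0,0],[0.3,0.04,0,0,0,0],[0.1,0,0,0,0,0],[0,0,0,0,0,0]]
  ]
}}

```text
clock: 6.55
position: [0.4564, -0.2547, 0.2883]
ee_rot: [-0.668, 0.744, -0.003, -0.002]
ft_force: [0.4, -0.2, -0.3]
grip_width: -0.001
```

```bash
python3 go.py -.0395 .0745 .056;python3 look.py 7 wrist side
```

```text
clock 6.55 tip world [ 0.4566 -0.2561  0.1149] tip base [-0.042   0.0729  0.1149] toolx ang -96.1 tool z [ 0.001 -0.008 -1.   ]
F [ 0.37 -0.25 -0.29] grip -0.001
goal world [ 0.4588 -0.2542  0.056 ] units tool xyz [-0.052 -0.039  1.177]
```

View pics/wrist7.png

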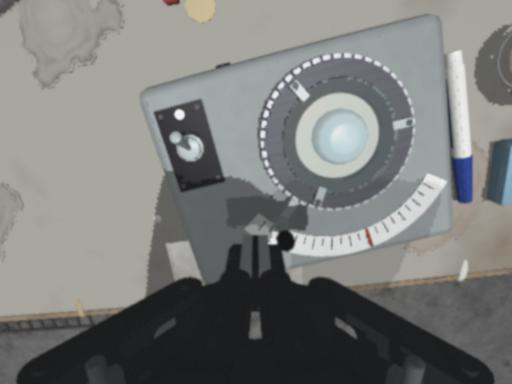

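Knob at (285,240), finger end about (255,240), so there is a gap. Lowering.

Request:
{"method": "servo_tool", "body": {
  "motion": [
    [[-0.06,-0.04,0.2,0,0,0],[-0.03,-0.02,0.4,0,0,0],[0,0,0.3,0,0,0],[0,0,0.1,0,0,0],[0,0,0,0,0,0]]
  ]
}}

```text
clock: 7.15
position: [0.4618, -0.2459, 0.235]
ee_rot: [-0.671, 0.742, -0.003, -0.002]
ft_force: [-0.4, -0.8, 0.4]
grip_width: -0.001
```

```bash
python3 go.py -.0395 .0745 .056;python3 look.py 8 wrist side
```

```text
clock 7.15 tip world [ 0.4621 -0.2471  0.0616] tip base [-0.0353  0.0811  0.0616] toolx ang -95.8 tool z [ 0.002 -0.007 -1.   ]
F [-0.39 -0.78  0.35] grip -0.001
goal world [ 0.4588 -0.2542  0.056 ] units tool xyz [0.147 0.052 0.112]
```

View pics/wrist8.png

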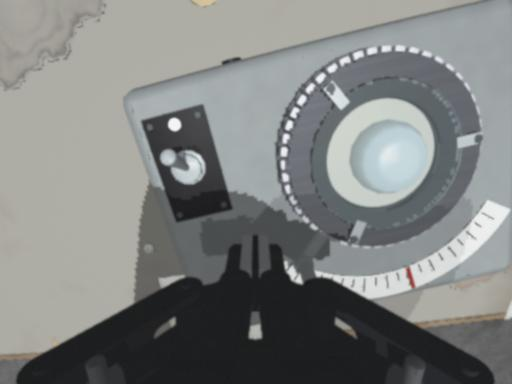

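View pics/side8.png

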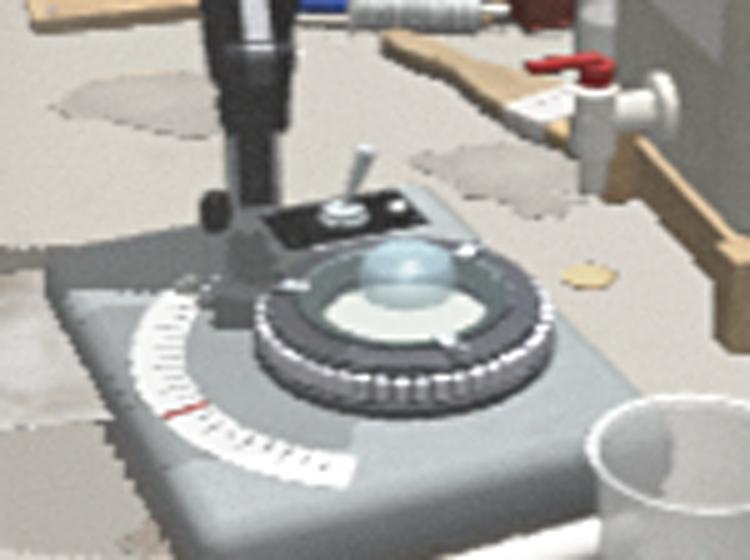

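```bash
cat > plan.py <<'E'
from h import *; import sys
from workcell import status
P=np.loadtxt('pose.txt'); D=float(sys.argv[1]); z=float(sys.argv[2])
o=status.get_obs(); r=R.from_quat(o["ee_rot"]); cur=np.array(o["position"])+r.apply([0,0,.1734])
for q in map(float,sys.argv[3:]):
    t=2.269+q; g=base(P,np.array(polar(.079,q,z))+D*np.array([np.sin(t),-np.cos(t),0]))[0]
    print(q,g.round(4),(r.inv().apply(g-cur)/.05).round(3)); cur=g
E
python3 plan.py .019 .056 .124 .3 .45 .6 .75 .85 .95
```

```text
0.124 [ 0.4543 -0.2617  0.056 ] [0.296 0.135 0.133]
0.3 [ 0.4445 -0.272   0.056 ] [0.225 0.176 0.001]
0.45 [ 0.4376 -0.2821  0.056 ] [0.214 0.117 0.001]
0.6 [ 0.4323 -0.293   0.056 ] [0.229 0.083 0.001]
0.75 [ 0.4287 -0.3047  0.056 ] [0.239 0.048 0.002]
0.85 [ 0.4273 -0.3127  0.056 ] [0.162 0.012 0.001]
0.95 [ 0.4267 -0.3208  0.056 ] [ 0.162 -0.004  0.001]
```

Request:
{"method": "servo_tool", "body": {
  "motion": [
    [[0,0,0.12,0,0,0],[0.1,0.05,0.02,0,0,0],[0.1,0.05,0,0,0,0],[0.1,0.05,0,0,0,0],[0.1,0.08,0,0,0,0],[0.1,0.08,0,0,0,0],[0.1,0.06,0,0,0,0],[0.1,0.05,0,0,0,0]]
  ]
}}

```text
clock: 8.05
position: [0.4372, -0.2819, 0.2313]
ee_rot: [-0.671, 0.742, -0.007, 0.0]
ft_force: [1.4, 1.3, -0.1]
grip_width: -0.0
```

```bash
python3 go.py; python3 plan.py .019 .056 .6 .75 .85 .95 1.047;python3 look.py 9 wrist side
```

```text
clock 8.05 tip world [ 0.4389 -0.2836  0.0579] tip base [-0.0632  0.048   0.0579] toolx ang -95.8 tool z [ 0.009 -0.01  -1.   ]
F [ 1.36  1.31 -0.12] grip -0.0
0.6 [ 0.4323 -0.293   0.056 ] [0.2   0.112 0.039]
0.75 [ 0.4287 -0.3047  0.056 ] [0.239 0.048 0.002]
0.85 [ 0.4273 -0.3127  0.056 ] [0.162 0.012 0.001]
0.95 [ 0.4267 -0.3208  0.056 ] [ 0.162 -0.004  0.002]
1.047 [ 0.4269 -0.3286  0.056 ] [ 0.156 -0.019  0.002]
```

View pics/side9.png

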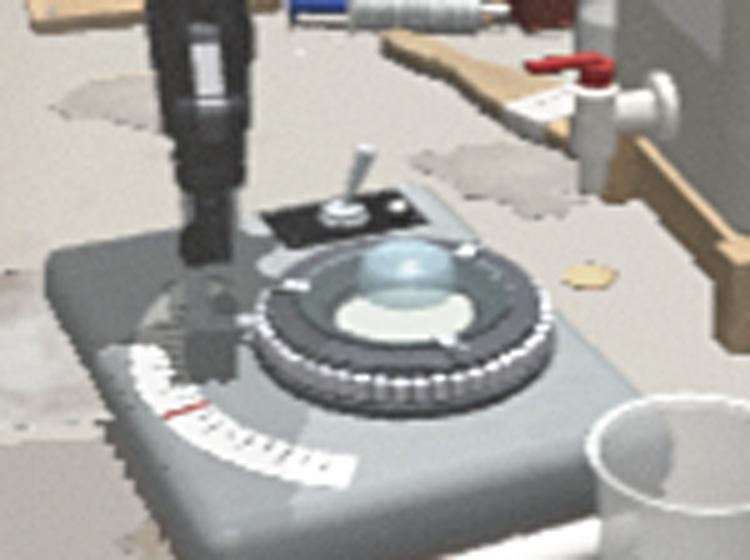

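View pics/wrist9.png

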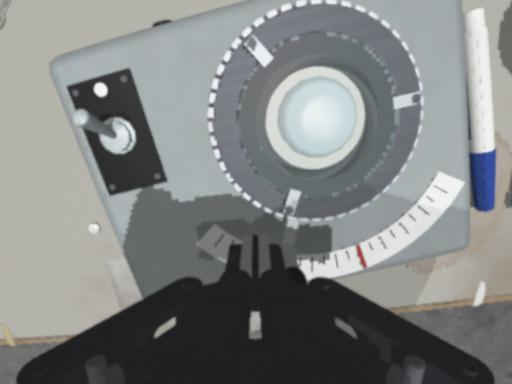

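The lever is following (knob at wrist (295,272), lever root now at side (245,320)). Continuing along the arc, gently.

Request:
{"method": "servo_tool", "body": {
  "motion": [
    [[0.1,0.06,0.02,0,0,0],[0.1,0.05,0.02,0,0,0],[0.1,0.03,0,0,0,0],[0.1,0.02,0,0,0,0],[0.08,0.01,0,0,0,0],[0,0,0,0,0,0]]
  ]
}}

```text
clock: 8.75
position: [0.4249, -0.3069, 0.2287]
ee_rot: [-0.67, 0.742, -0.006, -0.0]
ft_force: [1.1, 0.3, -0.4]
grip_width: 0.001
```

```bash
python3 go.py; python3 plan.py .019 .056  .85 .95 1.047;python3 look.py 10 wrist side top
```

```text
clock 8.75 tip world [ 0.4262 -0.3085  0.0553] tip base [-0.0791  0.0251  0.0553] toolx ang -95.8 tool z [ 0.007 -0.009 -1.   ]
F [ 1.09  0.26 -0.38] grip 0.001
0.85 [ 0.4273 -0.3127  0.056 ] [ 0.081 -0.03  -0.012]
0.95 [ 0.4267 -0.3208  0.056 ] [ 0.162 -0.004  0.001]
1.047 [ 0.4269 -0.3286  0.056 ] [ 0.156 -0.02   0.001]
```

View pics/side10.png

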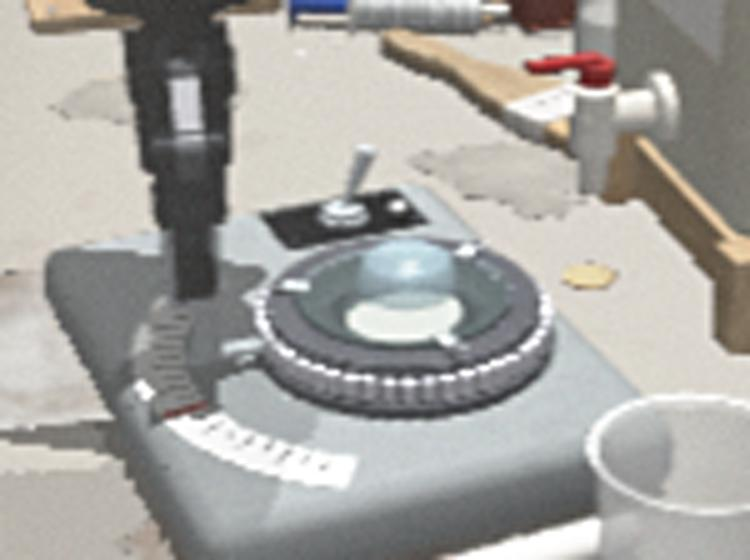

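View pics/wrist10.png

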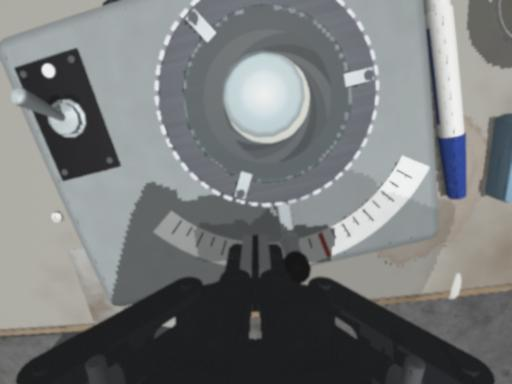

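```bash
cat > q.py <<'E'
import sys
from h import *
from workcell import cams
W=cams.camera(sys.argv[1]);P=np.loadtxt('pose.txt'); z=float(sys.argv[4])
uv=[float(sys.argv[2]),float(sys.argv[3])]
w=atz(W,uv,z); b=R.from_euler('z',-P[2]).apply(w-[P[0],P[1],0]); print("base",b.round(4),"r",np.hypot(*b[:2]).round(4),"q",(np.arctan2(b[1],b[0])%(2*np.pi)-2.269).round(3))
E
python3 q.py wrist 297 267 .079; python3 q.py wrist 285 217 .046;python3 q.py wrist 322 236 .034
```

```text
base [-0.0793  0.0055  0.079 ] r 0.0795 q 0.803
base [-0.0662  0.0052  0.046 ] r 0.0664 q 0.795
base [-0.0893 -0.0155  0.034 ] r 0.0907 q 1.044
```

Knob gives q = 0.80 and the red mark reads 1.044 (expected 1.047), at the right radii. 19 mm to go; I'll do most of it, then check.

Request:
{"method": "servo_tool", "body": {
  "motion": [
    [[0.08,-0.01,0,0,0,0],[0.08,-0.01,0,0,0,0],[0.08,-0.01,0,0,0,0],[0.06,-0.01,0,0,0,0],[0,0,0,0,0,0]]
  ]
}}

```text
clock: 9.55
position: [0.4262, -0.3218, 0.2288]
ee_rot: [-0.671, 0.741, -0.006, 0.0]
ft_force: [0.2, 0.9, -0.3]
grip_width: 0.0
```

```bash
python3 go.py; python3 look.py 11 wrist
```

```text
clock 9.55 tip world [ 0.4276 -0.3232  0.0554] tip base [-0.0797  0.0103  0.0554] toolx ang -95.7 tool z [ 0.008 -0.008 -1.   ]
F [ 0.25  0.91 -0.32] grip 0.0
```

View pics/wrist11.png

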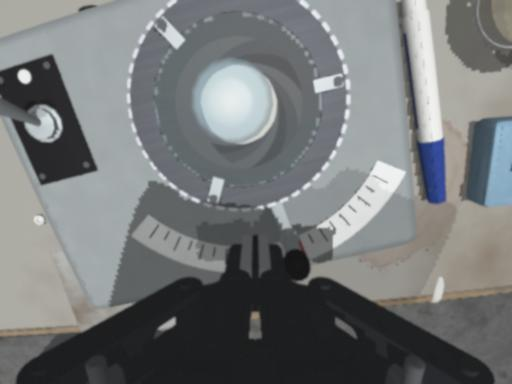

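```bash
python3 q.py wrist 297 264 .079;  python3 q.py wrist 301 241 .034; python3 q.py wrist 282 217 .046
```

```text
base [-0.0786 -0.01    0.079 ] r 0.0792 q 0.999
base [-0.0906 -0.017   0.034 ] r 0.0922 q 1.058
base [-0.0668 -0.0083  0.046 ] r 0.0674 q 0.995
```

q ≈ 1.00, about 4 mm to go.

Request:
{"method": "servo_tool", "body": {
  "motion": [
    [[0.04,-0.01,0,0,0,0],[0.04,0,0,0,0,0],[0,0,0,0,0,0]]
  ]
}}

```text
clock: 10.05
position: [0.4263, -0.3253, 0.2289]
ee_rot: [-0.671, 0.741, -0.005, 0.0]
ft_force: [1.0, 0.5, -1.2]
grip_width: 0.001
```

```bash
python3 go.py; python3 look.py 12 wrist
```

```text
clock 10.05 tip world [ 0.4276 -0.3267  0.0555] tip base [-0.0801  0.0068  0.0555] toolx ang -95.6 tool z [ 0.008 -0.008 -1.   ]
F [ 0.97  0.54 -1.17] grip 0.001
```

View pics/wrist12.png

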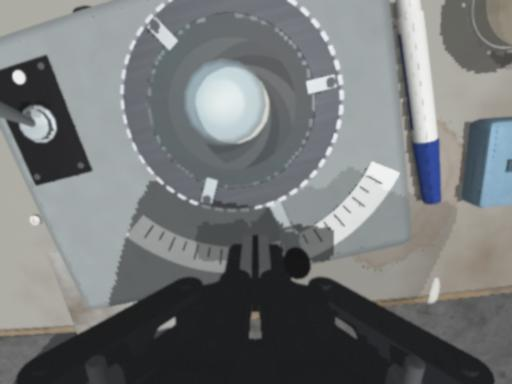

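The finger advanced 3.5 mm, so q ≈ 1.045. Backing off to the left, lifting, then checking.

Request:
{"method": "servo_tool", "body": {
  "motion": [
    [[-0.1,0,0,0,0,0],[-0.2,0,0,0,0,0],[-0.2,-0.02,-0.1,0,0,0],[0,0,-0.5,0,0,0],[0,0,-0.7,0,0,0],[0,0.5,-0.7,0,0,0],[0,0.5,-0.5,0,0,0],[-0.5,0.3,-0.2,0,0,0],[-0.5,0,0,0,0,0],[0,0,0,0,0,0]]
  ]
}}

```text
clock: 11.1
position: [0.3676, -0.233, 0.3704]
ee_rot: [-0.673, 0.739, -0.006, -0.0]
ft_force: [-0.1, 0.5, 0.4]
grip_width: 0.002
```

```bash
python3 go.py; python3 look.py 13 wrist side top
```

```text
clock 11.10 tip world [ 0.3689 -0.2347  0.1971] tip base [-0.1261  0.1058  0.1971] toolx ang -95.4 tool z [ 0.008 -0.01  -1.   ]
F [-0.1   0.54  0.37] grip 0.002
```

View pics/wrist13.png

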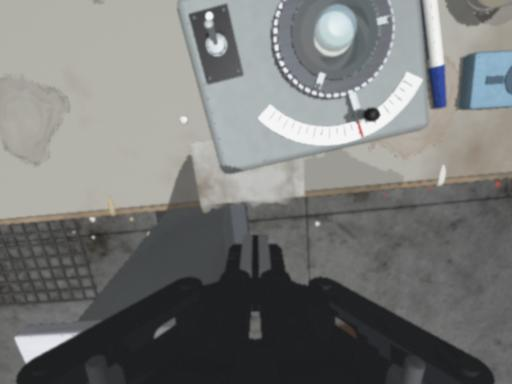

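View pics/side13.png

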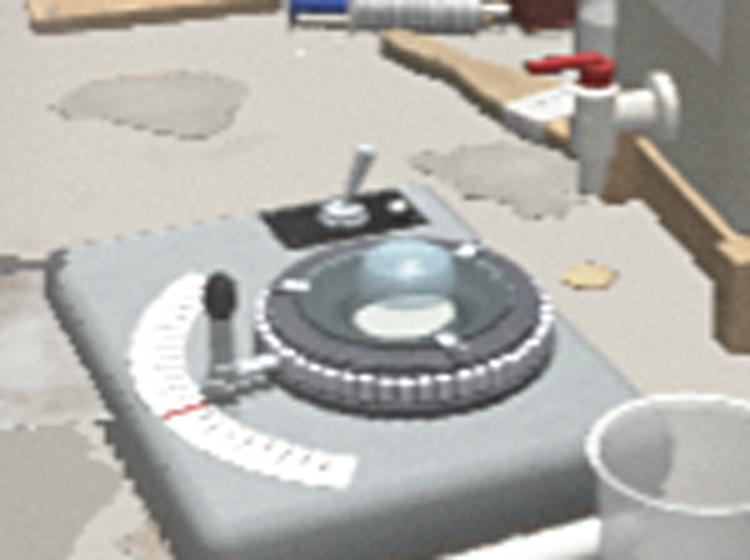

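View pics/top13.png

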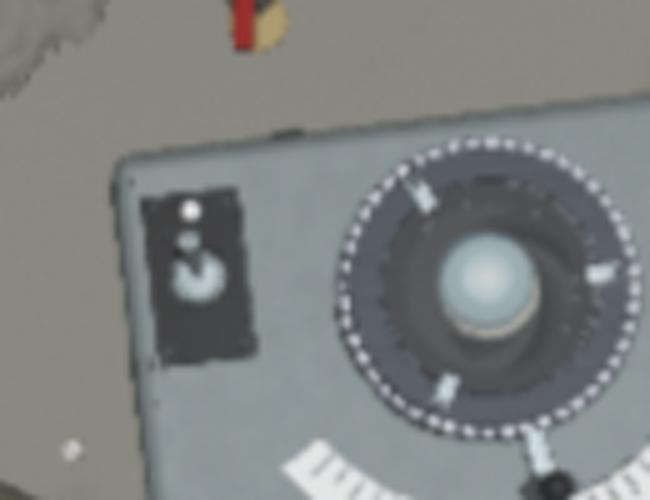

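```bash
python3 - <<'E'
from h import *
from workcell import cams
c=cams.camera("top")["color"][:,:,::-1]; t=c[180:260,240:340]; cv2.imwrite('pics/top14.png',cv2.resize(t,None,fx=7,fy=7,interpolation=cv2.INTER_CUBIC))
S=cams.camera("side");T=cams.camera("top");P=np.loadtxt('pose.txt')
for q in [.95,1.0,1.047,1.1]:
    k=base(P,polar(.079,q,.079)); l=base(P,polar(.0885,q,.044))
    print(q,"side knob,tip",((proj(S,k)[0]-[185,155])*5).round(1),((proj(S,l)[0]-[185,155])*5).round(1),"top",((proj(T,k)[0]-[240,180])*7).round(1))
E
python3 q.py wrist 372 114 .079;python3 q.py wrist 360 129 .034
```

```text
0.95 side knob,tip [213.3 281.3] [193.7 370.9] top [360.8 367.9]
1.0 side knob,tip [217.7 285.7] [198.4 376.2] top [375.6 364.6]
1.047 side knob,tip [222.3 289.8] [203.5 381.1] top [389.4 360.9]
1.1 side knob,tip [228.1 294.3] [209.8 386.5] top [404.6 355.9]
base [-0.0804 -0.0161  0.079 ] r 0.0819 q 1.07
base [-0.0978 -0.0193  0.034 ] r 0.0996 q 1.068
```

View pics/top14.png

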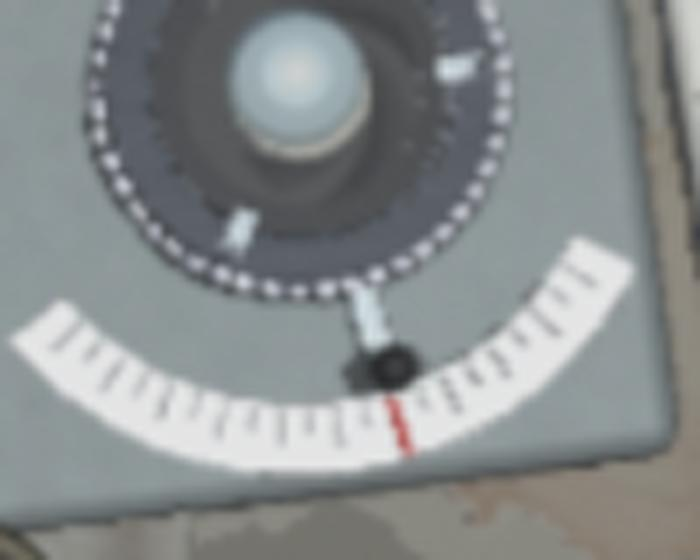

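```bash
for a in "393 400 .034" "407 452 .034" "367 298 .045" "376 340 .046" "392 367 .079"; do set -- $a; python3 q.py top $(python3 -c "print(($1+.5)/7-.5+240,($2+.5)/7-.5+180)") $3; done
python3 - <<'E'
import cv2
from workcell import cams
c=cams.camera("side")["color"][:,:,::-1]; cv2.imwrite('pics/side15.png',cv2.resize(c[205:255,205:265],None,fx=12,fy=12,interpolation=cv2.INTER_CUBIC))
E
```

```text
base [-0.0884 -0.0165  0.034 ] r 0.0899 q 1.058
base [-0.1029 -0.0187  0.034 ] r 0.1046 q 1.052
base [-0.0599 -0.0118  0.045 ] r 0.061 q 1.067
base [-0.0714 -0.0128  0.046 ] r 0.0726 q 1.05
base [-0.0786 -0.0135  0.079 ] r 0.0797 q 1.043
```

View pics/side15.png

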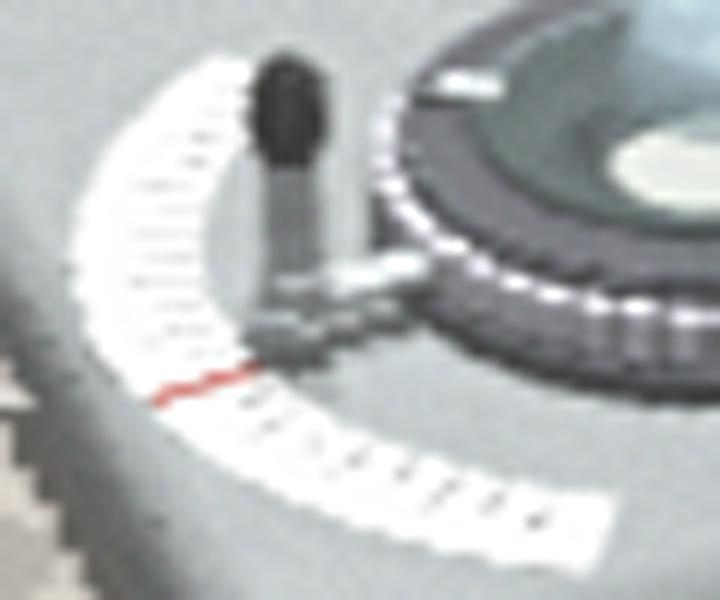

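In the enlarged side view the pointer end is at (255,325), about 10 mm above the scale, with the red mark's inner end at (258,368). All views put q between 1.04 and 1.07, within tolerance. The casting still sits on its glass and the arm is clear.

```bash
python3 -c "
from workcell import order; print(order.hand_in())"
```

```text
the job is handed in; nothing more can be done
None
```

The toggle switch is over to on, the iris pointer stands on the red mark, and the job is handed in. I only pushed with the closed fingers. It took about 11 of the 58 s, and the force readings taken between moves stayed below about 8 N.

- **Switch:** I pushed it until it stopped moving and the force rose. The side view puts the bat at about 0.75 of 0.8 rad (needs over 0.6).
- **Lever:** the last views put it at 1.04 to 1.07 rad, with the mark at 1.047 and 0.992 to 1.102 allowed. They disagree by up to about 0.03 rad: the knob seen from above gives 1.043, the wrist camera 1.07. The wrist camera read the red mark itself as 1.068, so most of that looks like camera error.
- **Everything else:** the arm ended well clear of the base, touching nothing. In the last pictures the casting is still on its glass, and I saw no sign that the mould, cup or marker had moved. I judged those by eye and did not measure them.

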